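Empty the tipping pot of connectors into the green bin

TASK

Bring the green bin up to the tipping stand so that it catches what the pot pours, then tip the pot well over (its red lever turns it) until all four brass connectors have dropped into the bin. Swing the pot back fully upright, and leave the green bin flat on the bench with all four connectors in it and the other loose things where they were.

Things in the scene. Friction and masses are not known exactly. Their poses are not given: they have to be found in the camera images.
- stand: Grey steel stand fixed to the bench, carries the tipping pot. Origin on the bench midway between its two uprights (26 mm in x, 10 mm thick, centred at y = +-66 mm, 137 mm tall; foot plate 12 mm thick, x = -14 to +111 mm, y = +-75 mm). The pot pours towards the stand's own -x. The hinge line runs along the stand's y, 115 mm above the origin.
- pot (a joint): Tipping angle of the aluminium pot: 0 = upright on its stop; 2.3 rad (stop) = mouth facing down and forward, towards the stand's -x. Stiff: stays where left. Connectors run out from about 1.9 rad. The pot is an open cup 90 mm tall, 76 mm across at the floor, 104 mm at the rim, wall 3 mm; upright its axis is at stand x = +38 mm, its rim 160 mm above the bench.
- lever_pin (a point): Point on the axis of the red pin (14 mm thick, along stand y) at the end of the pot's lever, 100 mm from the hinge line. The pin spans stand y = 76 to 126 mm, this point is at 106; red 22 mm ball at its outer end, steel lever arm at y = 76-84. Pot upright: stand (91, 106, 156) mm; swings over the top (z 215) to (-91, 106, 156) at 2.3 rad. Takes 3 to 9 N.
- pour_lip (a point): Front point of the pot's rim, over which the connectors leave; turns with the pot. Fully tipped it is about 24 mm in front (-x) of the stand's origin and 75 mm above the bench; connectors land from there to about 90 mm farther forward.
- green_bin: Open green plastic bin, loose, 0.35 kg, 165 (x) x 130 (y) x 55 mm tall, walls and floor 4 mm. Origin under its centre, z up. Its -x end carries the grip tab; its plain +x end is the one to bring up to the stand's uprights (too wide to pass between them, low enough to pass under the tipped lip).
- bin_tab (a point): Top centre of the bin's upright grip tab: 12 mm thick (bin x), 44 mm wide (bin y), its top 85 mm above the bench (30 mm above the bin's rim), 88.5 mm from the bin's centre at its -x end.
- connector0: one of four loose brass hexagon connectors, 22 mm across corners, 26 mm long, 40 g, all in the pot at the start; origin at its middle
- connector1: one of four loose brass hexagon connectors, 22 mm across corners, 26 mm long, 40 g, all in the pot at the start; origin at its middle
- connector2: one of four loose brass hexagon connectors, 22 mm across corners, 26 mm long, 40 g, all in the pot at the start; origin at its middle
- connector3: one of four loose brass hexagon connectors, 22 mm across corners, 26 mm long, 40 g, all in the pot at the start; origin at its middle
- red_bin: small open red bin, 100 x 85 x 45 mm, bystander; origin under its centre
- valve_a: black plastic valve block with white ports, 70 x 45 x 46 mm, bystander; origin under its centre
- valve_b: second black valve block, same as valve_a, bystander
- screwdriver: screwdriver with yellow handle lying on the bench, about 200 mm long, bystander
- bottle: closed white bottle with blue cap, 54 mm across, 130 mm tall, bystander; origin under its centre
- tape_roll: clear plastic ring of tape lying flat, 90 mm across, 25 mm tall, bystander; origin under its centre
Things that resemble listed ones, but are neither listed nor needed, are in the scene too. What is shaped like the green_bin but orange is not meant.

How it is judged:
By the outcome, as a careful person would: the job done as asked, in the order asked, and still so for the second after the job is handed in, with the robot touching nothing.
It also fails if it takes over 69 s, if anything falls off the work surface, if the arm or the gripper's body presses on something with over 40 N, if the wrist force passes 120 N, or if a joint passes its speed limit or range.

ROBOT

A 6-joint arm with a two-finger parallel gripper is mounted at the origin on the work surface. World frame = base frame: x ahead of the robot, y to its left, z up, the work surface at z = 0. Lengths are in m, angles in rad, forces in N, time in s.
With the tool pointing down it reaches from about 0.25 to 0.725 m from the base axis. Payload 4 kg.
Tool frame: the origin (TCP) lies at the very end of the fingers, on their centre line; the grasp point (between the pads) lies 19 mm behind it (bot.tcp_to_grasp is the z of the grasp point in the tool frame, in m); z points along the fingers, x is the direction in which the jaws open and shut, and the axes are right-handed (so a half turn about z gives the same grasp; the last joint's range is limited). The gripper opens to 85 mm and grips with 20 to 120 N. Pads are 22 mm wide; open, the fingers measure 114 mm over their backs; the gripper's body (76 mm by 85 mm) begins 54 mm behind the grasp point. The pads swing forward as they close: fully open they stand 13 mm farther back than shut.
Start: joints at [0, 0.241, 0.005, 1.335, 0, 1.571], TCP at [0.5, -0, 0.202] pointing down, gripper open.
Joint ranges: [-2.72, 2.72], [-1.05, 1.87], [-1.09, 1.28], [-1.99, 2.15], [-1.42, 1.44], [-3.14, 3.14]. Speed limits (rad/s): [2.79, 2.79, 3.14, 3.14, 3.14, 3.14].

INTERFACE

Orientations are given as [roll, pitch, yaw] about the fixed x, y, z axes, in that order (R = Rz(yaw) Ry(pitch) Rx(roll)).
In Python, from station import bot gives the robot as it stands.
- The arm moves only by the tool play_rows, never from a script. Its argument "plan" is a list of rows, each an object with "turn": the turn, a rotation vector about the tool's x, y, z in rad, a list of three; "translation": the shift along the tool's x, y, z in cm, a list of three; "hand": the closure in counts, from 0 (fully open) to 255 (shut). A call has 1 to 5 rows; each row shifts and turns the commanded pose from where the row before left it, along the tool's axes as they then stand; what a row does not reach is not made up. A row lasts 1/10 s, in which the tool goes at most 50 mm and 8.59 degrees, less where a joint would pass 70% of its speed; a pose out of reach is approached as far as the arm can. A call with a gripper value outside its range is refused whole. The fingers move at their own pace and stop on an object; the grip force is fixed at half the most. Time passes only in rows, so rows that do not move let the fingers close. It gives the time, the measured TCP pose, the force and the opening at its end, in the units of the state.
- bot.state(): the state, without advancing time (a new reading comes with each control period).
- bot.grab_frame(name): name is "scene" or "side" or "wrist"; returns (picture, depth): 400x640x3 uint8, red, green, blue; 400x640 float32, m along the optical axis (not along the pixel's ray), 0 where there is no reading.
- bot.camera_info(name): a dict with "fx", "fy", "cx", "cy" (pixels), "dist" ([k1, k2, p1, p2, k3] as OpenCV has them; the pictures are not rectified), "extrinsics" (4x4, takes a point from world to camera coordinates). Camera axes: x right, y up, looking along -z (the intrinsics and any distortion apply to the point x, -y, -z); pixel columns grow to the right and rows downward; lengths in m; the calibration is good to about 2 mm. A picture is of the moment at which its call begins: read the wrist's pose just before it. camera_info takes no time and is no camera call; for the wrist camera it gives the pose at the moment of the call.
- bot.hand_in(): hands the job in, once; it reports no verdict.
The state is a dict: "clock": time; "q": joint angles; "qvel": joint speeds; "tau": joint torques, N m; "ee_pos": TCP position; "eef_rot": TCP orientation; "contact_force": force on the tool from outside, world axes, zero at the start; "moment": the same for the moment, N m; "finger_gap": opening from 0.0 (shut) to 1.0 (fully open).
Only numpy, scipy, OpenCV 4.12 (cv2) and the standard library are available. Lean on these libraries where they do the work, as an engineer would, in place of code of your own. Each camera call takes 0.05 s, during which the arm holds its last target. There are 200 camera calls.

## Working session

There is one attempt and no reset: what is moved stays moved. The work goes in short steps, Python scripts to look and compute and a tool call to move; the robot and the scene stay as the last step left them, time stands still between calls to the robot, and variables do not carry over. Pictures are saved under pics/ and viewed, about 8 in all and at most 12, crops included, and the job is handed in when it is done.

Besides the shell and the picture viewer there is one more tool, called after ">>>" by a JSON object that holds its "fn" and its "kwargs", one argument or row to a line. play_rows: Moves the arm, as the interface text tells. Its arguments: {"type":"object","properties":{"plan":{"type":"array"}},"required":["plan"]}

```bash
mkdir -p pics; ls
python3 - <<'E'
from station import bot
import cv2
print(bot.state(), bot.tcp_to_grasp)
for n in ("scene","side"):
    p,d=bot.grab_frame(n); cv2.imwrite(f"pics/{n}0.png",p[:,:,::-1]); 
    import numpy as np; np.save(f"pics/{n}0.npy",d)
    i=bot.camera_info(n); print(n,{k:np.round(v,4).tolist() for k,v in i.items()}, (d>0).mean())
E
```

```text
pics
{'clock': 0.0, 'q': array([ 2.97110418e-05,  2.41444560e-01,  3.72752480e-03,  1.33520697e+00,
       -3.36180113e-05,  1.57081394e+00]), 'qvel': array([-4.78521031e-04,  1.49143219e-03,  3.99267130e-04, -7.56589782e-05,
       -7.26163583e-04,  6.94070684e-04]), 'tau': array([ 5.50268451e-04, -3.72315860e+01,  2.52406776e+01,  1.67737965e-02,
        2.29149265e-05,  1.14679995e-05]), 'ee_pos': array([4.99303679e-01, 3.64675833e-06, 2.01098519e-01]), 'eef_rot': array([3.14155900e+00, 2.12767559e-03, 1.21002550e-05]), 'contact_force': array([0.34684139, 0.20127695, 0.01454371]), 'moment': array([ 0.02008987, -0.06754523, -0.00244412]), 'finger_gap': 1.0022449251512404} -0.0187
scene {'fx': 431.0223, 'fy': 431.0223, 'cx': 319.5101, 'cy': 194.494, 'dist': [-0.0631, 0.0, 0.0, 0.0, 0.0], 'extrinsics': [[-0.4575, 0.8892, -0.0014, 0.1603], [-0.7551, -0.3877, 0.5287, 0.3317], [0.4695, 0.2429, 0.8488, -1.7821], [0.0, 0.0, 0.0, 1.0]]} 0.996015625
side {'fx': 378.5325, 'fy': 378.5325, 'cx': 325.0383, 'cy': 199.2178, 'dist': [-0.028, 0.0, 0.0, 0.0, 0.0], 'extrinsics': [[-0.9637, -0.2665, 0.0164, 0.4882], [0.1808, -0.606, 0.7746, -0.1452], [-0.1965, 0.7495, 0.6322, -1.2596], [0.0, 0.0, 0.0, 1.0]]} 0.99597265625
```

View pics/scene0.png

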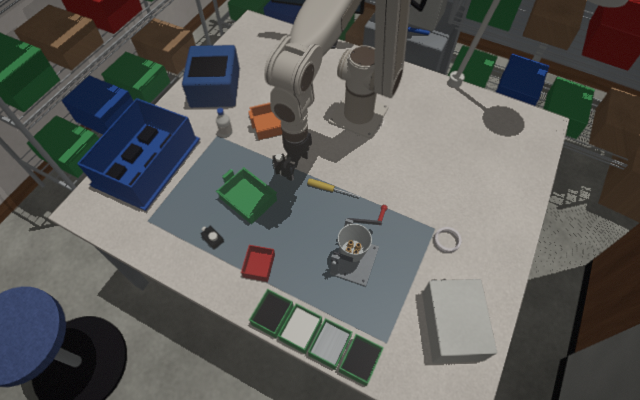

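View pics/side0.png

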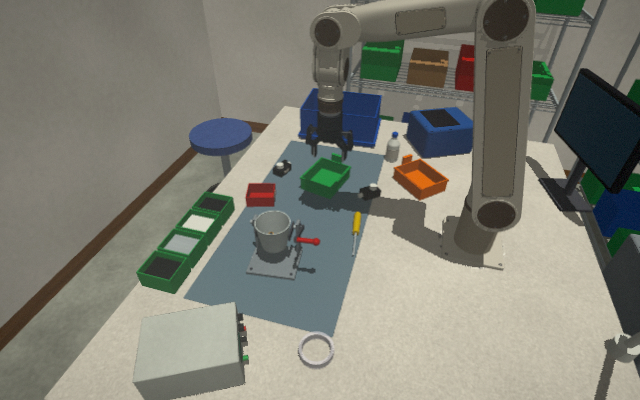

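Scene picture: green bin with tab at (246,193), tab at about (229,178). The orange lookalike is at (265,120) and the green trays are along the edge. The pot is at (353,240), its red lever ball at (384,208), and the valve at (212,236). In the side view the bin is at (326,175), the pot at (272,230), the lever at (312,241), and the second valve at (370,191).

```bash
cat > h.py <<'E'
import numpy as np, cv2
from station import bot
def rays(i,uv):
    K=np.array([[i['fx'],0,i['cx']],[0,i['fy'],i['cy']],[0,0,1]])
    n=cv2.undistortPoints(np.float64(uv).reshape(-1,1,2),K,np.array(i['dist'])).reshape(-1,2)
    return np.c_[n[:,0],-n[:,1],-np.ones(len(n))]
def world(i,uv,d):
    E=np.array(i['extrinsics']); return (rays(i,uv)*np.reshape(d,(-1,1))-E[:3,3])@E[:3,:3]
def onplane(i,uv,z):
    E=np.array(i['extrinsics']);c=-E[:3,:3].T@E[:3,3];r=rays(i,uv)@E[:3,:3]
    return c+r*((z-c[2])/r[:,2])[:,None]
def cloud(i,d):
    v,u=np.mgrid[:d.shape[0],:d.shape[1]]
    return world(i,np.c_[u.ravel(),v.ravel()],d.ravel()).reshape(*d.shape,3)
def hsv(p): return cv2.cvtColor(p,cv2.COLOR_RGB2HSV)
E
python3 - <<'E'
from h import *
for n in ("scene","side"):
    p=cv2.imread(f"pics/{n}0.png")[:,:,::-1].copy(); d=np.load(f"pics/{n}0.npy"); i=bot.camera_info(n)
    W=cloud(i,d); H=hsv(p); S=(H[...,1]>120)&(H[...,2]>40)
    ws=(W[...,0]>.2)&(W[...,0]<.9)&(abs(W[...,1])<.6)&(W[...,2]>-.02)&(W[...,2]<.25)
    for nm,m in (("green",(H[...,0]>45)&(H[...,0]<80)&S),("red",((H[...,0]<6)|(H[...,0]>172))&S)):
        k,L,st,c=cv2.connectedComponentsWithStats((m&ws).astype(np.uint8))
        for j in range(1,k):
            if st[j,4]<25: continue
            P=W[L==j]; print(n,nm,st[j],np.round(P.mean(0),3),"min",np.round(P.min(0),3),"max",np.round(P.max(0),3))
            if nm=="green" and st[j,4]>400:
                R=P[(P[:,2]>.048)&(P[:,2]<.06)]
                if len(R)>20: print("  rim minrect",cv2.minAreaRect(np.float32(R[:,:2]*1000)), "boxpts",cv2.boxPoints(cv2.minAreaRect(np.float32(R[:,:2]*1000))).round().tolist())
                T=P[P[:,2]>.066]
                if len(T): print("  tab",len(T),T.mean(0).round(4),T[:,2].max(), cv2.minAreaRect(np.float32(T[:,:2]*1000)))
    # grey tall things near pot
    m=(H[...,1]<70)&(W[...,0]>.4)&(W[...,0]<.8)&(W[...,1]>0.0 if False else W[...,1]<.5)
    b=(317,215,60,60) if n=="scene" else (235,195,75,70)
    x,y,w,h=b; B=W[y:y+h,x:x+w].reshape(-1,3)
    R=B[(B[:,2]>.15)&(B[:,2]<.17)]; print(n,"rimpot",len(R),R.mean(0).round(4),cv2.minEnclosingCircle(np.float32(R[:,:2]*1000)))
    F=B[(B[:,2]>.006)&(B[:,2]<.018)]; print("foot",len(F),cv2.minAreaRect(np.float32(F[:,:2]*1000)))
p=cv2.imread("pics/scene0.png")
a=cv2.resize(p[150:300,190:400],None,fx=3,fy=3,interpolation=cv2.INTER_CUBIC); cv2.imwrite("pics/c1.png",a)
E
```

```text
scene green [217 179  47  39 828] [ 0.56  -0.203  0.01 ] min [ 0.491 -0.279 -0.004] max [ 0.643 -0.117  0.063]
  rim minrect ((620.7220458984375, -198.7855224609375), (162.50009155273438, 19.350982666015625), 80.68138885498047) boxpts [[598.0, -277.0], [617.0, -281.0], [643.0, -120.0], [624.0, -117.0]]
scene red [378 205   9  16  64] [0.479 0.287 0.163] min [0.452 0.276 0.157] max [0.511 0.295 0.171]
scene red [242 245  32  36 771] [ 0.754 -0.022  0.014] min [ 0.703 -0.07  -0.005] max [0.819 0.039 0.052]
scene rimpot 202 [0.5847 0.2487 0.1571] ((580.8004150390625, 256.47216796875), 73.21661376953125)
foot 711 ((557.299560546875, 211.69210815429688), (225.0594482421875, 204.9493408203125), 27.19429588317871)
side green [ 300  153   51   45 1279] [ 0.559 -0.199  0.026] min [ 0.472 -0.405 -0.005] max [ 0.662 -0.087  0.086]
  rim minrect ((553.6256713867188, -184.07009887695312), (175.28590393066406, 140.4004669189453), 77.07108306884766) boxpts [[466.0, -254.0], [602.0, -285.0], [642.0, -114.0], [505.0, -83.0]]
  tab 47 [ 0.5354 -0.2666  0.0766] 0.0859149817911865 ((534.8659057617188, -268.197509765625), (13.791298866271973, 39.45816421508789), 74.01746368408203)
side green [148 194  84  88 620] [0.857 0.274 0.052] min [0.826 0.065 0.003] max [0.9   0.459 0.064]
  rim minrect ((863.8319091796875, 261.67572021484375), (391.3847351074219, 73.0195083618164), 89.64070129394531) boxpts [[826.0, 66.0], [899.0, 66.0], [902.0, 457.0], [829.0, 458.0]]
side red [246 183  29  23 599] [ 0.761 -0.015  0.021] min [ 0.698 -0.105 -0.003] max [0.817 0.043 0.046]
side red [296 237  24   8 109] [0.477 0.291 0.159] min [0.447 0.205 0.074] max [0.531 0.299 0.166]
side rimpot 302 [0.5681 0.2614 0.1563] ((560.8087158203125, 262.0023498535156), 94.10739135742188)
foot 810 ((658.0953979492188, 121.09681701660156), (169.18572998046875, 365.8965148925781), 25.78413963317871)
```

View pics/c1.png

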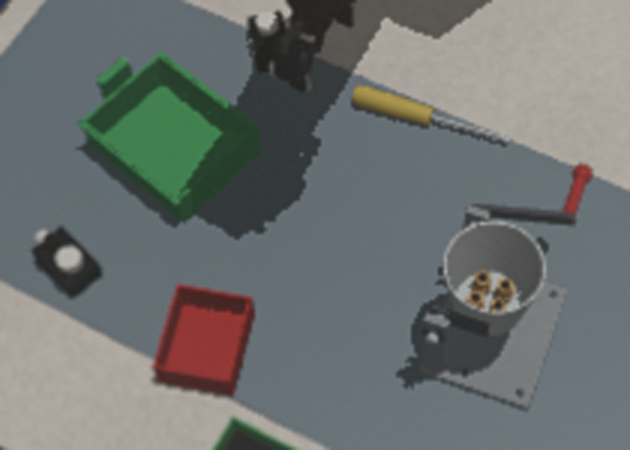

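The crop confirms that the green bin with the upright tab at scene (229,178) is the one meant. The orange lookalike is a different colour, and the edge trays have no tab. The bin's plain end already faces the stand. Next I fit the stand pose.

Run:
```python
from h import *
from scipy.optimize import least_squares
for n,b in (("scene",(317,200,75,90)),("side",(235,195,95,85))):
    d=np.load(f"pics/{n}0.npy"); i=bot.camera_info(n); W=cloud(i,d); p=cv2.imread(f"pics/{n}0.png")[:,:,::-1].copy();H=hsv(p)
    x,y,w,h=b; B=W[y:y+h,x:x+w].reshape(-1,3)
    r=np.hypot(B[:,0]-.58,B[:,1]-.26)
    R=B[(abs(B[:,2]-.157)<.006)&(r<.075)]
    f=least_squares(lambda q:np.hypot(R[:,0]-q[0],R[:,1]-q[1])-.0505,[.58,.26],loss="soft_l1",f_scale=.003); print(n,"rim ctr",f.x.round(4),"n",len(R),"res",np.abs(f.fun).mean().round(4),"zmax",np.percentile(R[:,2],90))
    F=B[(abs(B[:,2]-.012)<.004)&(B[:,0]>.48)&(B[:,0]<.70)&(B[:,1]>.2)&(B[:,1]<.42)]
    m=(abs(W[...,2]-.012)<.005)&(W[...,0]>.48)&(W[...,0]<.70)&(W[...,1]>.18)&(W[...,1]<.42)
    k,L,st,c=cv2.connectedComponentsWithStats(m.astype(np.uint8)); j=1+st[1:,4].argmax(); F=W[L==j]
    mr=cv2.minAreaRect(np.float32(F[:,:2]*1000)); print("  foot",mr,cv2.boxPoints(mr).round().tolist())
    S=(H[...,1]>110)&((H[...,0]<7)|(H[...,0]>172))&(H[...,2]>50)&(W[...,2]>.14)&(W[...,2]<.18)&(W[...,1]>.2)
    P=W[S]; P=P[P[:,0].argsort()]; print("  red",len(P),P[:3].round(3).tolist(),P[-3:].round(3).tolist(), cv2.fitLine(np.float32(P[:,:2]),cv2.DIST_HUBER,0,.01,.01).ravel(),"z",np.median(P[:,2]))
    U=B[(B[:,2]>.125)&(B[:,2]<.139)]; print("  tops",[ (u.mean(0).round(3).tolist(),len(u)) for u in (U[U[:,0]<.545],U[U[:,0]>.62])])
# others
d=np.load("pics/side0.npy");i=bot.camera_info("side");W=cloud(i,d);H=hsv(cv2.imread("pics/side0.png")[:,:,::-1].copy())
m=(H[...,0]>20)&(H[...,0]<32)&(H[...,1]>150)&(W[...,2]<.06)&(W[...,2]>0); P=W[m];print("yellow",P.mean(0),P.min(0),P.max(0))
print("black valve_b",W[191,362],W[187,372]);print("tip",W[252,354])
p,d=bot.grab_frame("wrist");cv2.imwrite("pics/w0.png",p[:,:,::-1])
```

```text
scene rim ctr [0.5998 0.2484] n 194 res 0.0066 zmax 0.1615775291916619
  foot ((600.0276489257812, 261.23992919921875), (152.70034790039062, 123.23399353027344), 5.380733013153076) [[518.0, 315.0], [530.0, 193.0], [682.0, 207.0], [670.0, 330.0]]
  red 515 [[-1.028, 0.78, 0.15], [-1.017, 0.78, 0.151], [-1.006, 0.782, 0.158]] [[0.511, 0.29, 0.165], [0.511, 0.287, 0.164], [0.511, 0.293, 0.169]] [ 0.91271096 -0.4086058  -0.4482402   0.6999144 ] z 0.1606697592802957
  tops [([0.53, 0.22, 0.133], 71), ([0.656, 0.238, 0.131], 95)]
side rim ctr [0.5969 0.2503] n 203 res 0.003 zmax 0.15890127451857858
  foot ((595.9532470703125, 261.4512634277344), (149.729248046875, 129.6710968017578), 7.0974578857421875) [[514.0, 317.0], [530.0, 188.0], [678.0, 206.0], [662.0, 335.0]]
  red 111 [[0.447, 0.288, 0.158], [0.447, 0.287, 0.161], [0.448, 0.284, 0.161]] [[0.509, 0.299, 0.158], [0.51, 0.297, 0.16], [0.511, 0.269, 0.141]] [0.9954948  0.09481627 0.47086763 0.2920663 ] z 0.15988583223714
  tops [([0.529, 0.215, 0.132], 45), ([0.643, 0.232, 0.133], 91)]
yellow [0.38647693 0.0315385  0.02081807] [ 0.37202672 -0.02063383  0.00596455] [0.4013553  0.07935036 0.02781793]
black valve_b [ 0.40078685 -0.13834753  0.02566931] [ 0.36611153 -0.14726007  0.04572279]
tip [0.3663049  0.16301026 0.01313308]
```

View pics/w0.png

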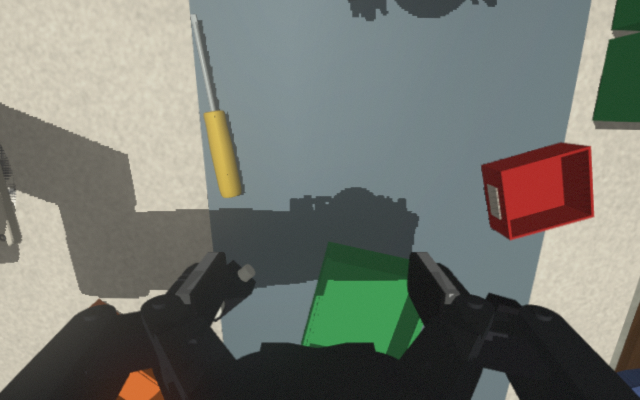

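Stand fit: origin about (0.603, 0.213), yaw about 96°, and the pot rim, lever pin and foot plate agree to about 2 mm. Now I hover near the tab for a closer wrist-camera look.

>>> {"fn": "play_rows", "kwargs": {
  "plan": [
    {"turn": [0, 0, 0], "translation": [1.6, 4, 0], "hand": 0},
    {"turn": [0, 0, 0], "translation": [1.6, 4, 0], "hand": 0},
    {"turn": [0, 0, 0], "translation": [1.6, 4, 0], "hand": 0},
    {"turn": [0, 0, 0], "translation": [1.6, 4, 0], "hand": 0},
    {"turn": [0, 0, 0], "translation": [1.6, 4, 0], "hand": 0}
  ]
}}

```text
clock: 0.65
ee_pos: [0.5802, -0.2015, 0.2016]
eef_rot: [-3.141, 0.001, 0.0]
contact_force: [0.3, -0.1, 0.6]
finger_gap: 0.998
```

>>> {"fn": "play_rows", "kwargs": {
  "plan": [
    {"turn": [0, 0, 0], "translation": [1.6, 4, 0], "hand": 0},
    {"turn": [0, 0, 0], "translation": [1.6, 4, 0], "hand": 0},
    {"turn": [0, 0, -0.137], "translation": [0, 0, 0], "hand": 0},
    {"turn": [0, 0, -0.137], "translation": [0, 0, 0], "hand": 0},
    {"turn": [0, 0, -0.137], "translation": [0, 0, 0], "hand": 0}
  ]
}}

```text
clock: 1.15
ee_pos: [0.6116, -0.2806, 0.2006]
eef_rot: [-3.14, 0.001, 0.416]
contact_force: [-0.6, 0.4, 0.3]
finger_gap: 0.997
```

>>> {"fn": "play_rows", "kwargs": {
  "plan": [
    {"turn": [0, 0, -0.137], "translation": [0, 0, 0], "hand": 0},
    {"turn": [0, 0, -0.137], "translation": [0, 0, 0], "hand": 0},
    {"turn": [0, 0, -0.137], "translation": [0, 0, 0], "hand": 0},
    {"turn": [0, 0, -0.137], "translation": [0, 0, 0], "hand": 0},
    {"turn": [0, 0, -0.137], "translation": [0, 0, 0], "hand": 0}
  ]
}}

```text
clock: 1.65
ee_pos: [0.6117, -0.2799, 0.2013]
eef_rot: [-3.14, 0.0, 1.102]
contact_force: [-0.4, -0.3, -0.5]
finger_gap: 0.996
```

>>> {"fn": "play_rows", "kwargs": {
  "plan": [
    {"turn": [0, 0, -0.137], "translation": [0, 0, 0], "hand": 0},
    {"turn": [0, 0, -0.137], "translation": [0, 0, 0], "hand": 0},
    {"turn": [0, 0, 0], "translation": [0, 0, 0], "hand": 0},
    {"turn": [0, 0, 0], "translation": [0, 0, 0], "hand": 0}
  ]
}}

```text
clock: 2.05
ee_pos: [0.6118, -0.2799, 0.2015]
eef_rot: [-3.141, -0.0, 1.367]
contact_force: [0.7, 0.6, -0.6]
finger_gap: 1.0
```

```bash
cat > wtab.py <<'E'
from h import *
import sys
s=bot.state(); print(s['ee_pos'].round(4),s['eef_rot'].round(4),s['q'].round(3))
i=bot.camera_info("wrist"); p,d=bot.grab_frame("wrist"); cv2.imwrite(sys.argv[1],p[:,:,::-1])
W=cloud(i,d);H=hsv(p);m=(H[...,0]>45)&(H[...,0]<80)&(H[...,1]>110)&(H[...,2]>30)&(d>0)&(W[...,1]<.2)&(W[...,0]<.8)
T=W[m&(W[...,2]>.078)&(W[...,2]<.095)]; print("tab top",len(T),T.mean(0).round(4),cv2.minAreaRect(np.float32(T[:,:2]*1000)), np.percentile(T[:,2],[10,50,90]).round(4))
R=W[m&(W[...,2]>.050)&(W[...,2]<.062)]; r=cv2.minAreaRect(np.float32(R[:,:2]*1000));print("rim",len(R),r)
E
python3 wtab.py pics/w1.png
```

```text
[ 0.6118 -0.2799  0.2015] [-3.1407e+00 -2.0000e-04  1.3672e+00] [-0.429  0.608  0.563  1.526  0.    -0.225]
tab top 625 [ 0.5355 -0.2713  0.085 ] ((535.8951416015625, -271.0169982910156), (11.681987762451172, 41.92328643798828), 77.79322052001953) [0.0839 0.085  0.086 ]
rim 4036 ((556.6094970703125, -185.43295288085938), (168.2874298095703, 137.56521606445312), 76.55381774902344)
```

View pics/w1.png

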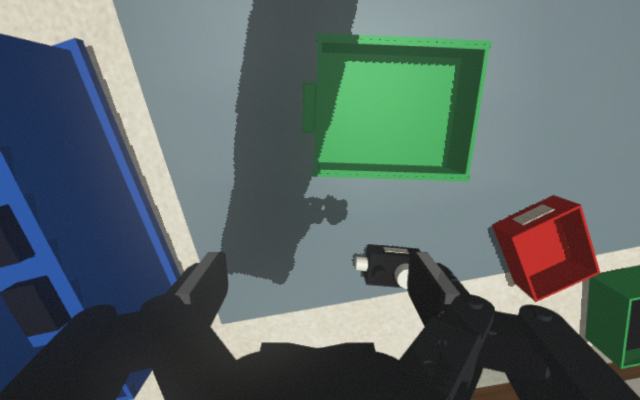

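The wrist view shows the bin centred at (403,108) with its tab at (309,107), which gives a tab top at (0.536, -0.271, 0.085) and yaw 77°. Now I grasp the tab.

>>> {"fn": "play_rows", "kwargs": {
  "plan": [
    {"turn": [0, 0, 0.023], "translation": [0, 0, 0], "hand": 0},
    {"turn": [0, 0, 0], "translation": [-0.4, -3.8, 0], "hand": 0},
    {"turn": [0, 0, 0], "translation": [-0.4, -3.8, 0], "hand": 0},
    {"turn": [0, 0, 0], "translation": [0, 0, 4.0], "hand": 0},
    {"turn": [0, 0, 0], "translation": [0, 0, 4.0], "hand": 0}
  ]
}}

```text
clock: 2.6
ee_pos: [0.5367, -0.2718, 0.1238]
eef_rot: [3.136, 0.001, 1.344]
contact_force: [0.4, 0.0, -0.9]
finger_gap: 1.002
```

>>> {"fn": "play_rows", "kwargs": {
  "plan": [
    {"turn": [0, 0, 0], "translation": [0, 0, 3.0], "hand": 0},
    {"turn": [0, 0, 0], "translation": [0, 0, 2.0], "hand": 0},
    {"turn": [0, 0, 0], "translation": [0, 0, 1.1], "hand": 0},
    {"turn": [0, 0, 0], "translation": [0, 0, 0], "hand": 0},
    {"turn": [0, 0, 0], "translation": [0, 0, 0], "hand": 0}
  ]
}}

```text
clock: 3.1
ee_pos: [0.5368, -0.2713, 0.0619]
eef_rot: [3.14, 0.0, 1.346]
contact_force: [0.8, -0.9, 0.2]
finger_gap: 0.996
```

>>> {"fn": "play_rows", "kwargs": {
  "plan": [
    {"turn": [0, 0, 0], "translation": [0, 0, 0], "hand": 255},
    {"turn": [0, 0, 0], "translation": [0, 0, 0], "hand": 255},
    {"turn": [0, 0, 0], "translation": [0, 0, 0], "hand": 255},
    {"turn": [0, 0, 0], "translation": [0, 0, 0], "hand": 255},
    {"turn": [0, 0, 0], "translation": [0, 0, 0], "hand": 255}
  ]
}}

```text
clock: 3.6
ee_pos: [0.5363, -0.271, 0.0613]
eef_rot: [3.141, 0.0, 1.347]
contact_force: [1.0, 0.6, -1.0]
finger_gap: 0.148
```

>>> {"fn": "play_rows", "kwargs": {
  "plan": [
    {"turn": [0, 0, 0], "translation": [0, 0, 0], "hand": 255},
    {"turn": [0, 0, 0], "translation": [0, 0, 0], "hand": 255},
    {"turn": [0, 0, 0], "translation": [0, 0, 0], "hand": 255},
    {"turn": [0, 0, 0], "translation": [0, 0, 0], "hand": 255},
    {"turn": [0, 0, 0], "translation": [0, 0, 0], "hand": 255}
  ]
}}

```text
clock: 4.1
ee_pos: [0.5361, -0.2709, 0.061]
eef_rot: [-3.142, -0.0, 1.347]
contact_force: [0.5, -0.5, -0.2]
finger_gap: -0.001
```

The gap reads 0, so the tab slipped out or was missed. I'll look.

Run:
```python
from h import *
p,d=bot.grab_frame("side");q,_=bot.grab_frame("wrist")
a=cv2.resize(p[90:230,260:420],None,fx=3,fy=3,interpolation=cv2.INTER_CUBIC)
b=cv2.resize(q,None,fx=.5,fy=.5); b=cv2.copyMakeBorder(b,0,a.shape[0]-200,0,0,cv2.BORDER_CONSTANT)
cv2.imwrite("pics/s1.png",np.hstack([a,b])[:,:,::-1])
```

```text
(no output)
```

View pics/s1.png

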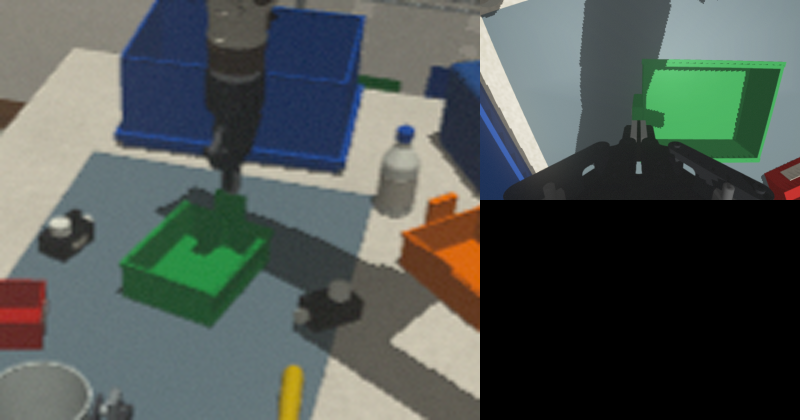

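```bash
python3 wtab.py pics/w2.png
python3 - <<'E'
import cv2
a=cv2.imread("pics/w2.png")[90:330,200:440]; cv2.imwrite("pics/w2c.png",cv2.resize(a,None,fx=2.5,fy=2.5,interpolation=cv2.INTER_CUBIC))
E
```

```text
[ 0.5361 -0.2709  0.061 ] [3.1416 0.     1.347 ] [-0.468  0.529  0.055  1.097 -0.    -0.244]
tab top 652 [ 0.5206 -0.2678  0.0846] ((521.3162841796875, -267.8578796386719), (11.53506851196289, 14.636098861694336), 75.62679290771484) [0.0829 0.085  0.0859]
rim 8124 ((555.84814453125, -190.14053344726562), (178.36778259277344, 138.4674835205078), 76.54132080078125)
```

View pics/w2c.png

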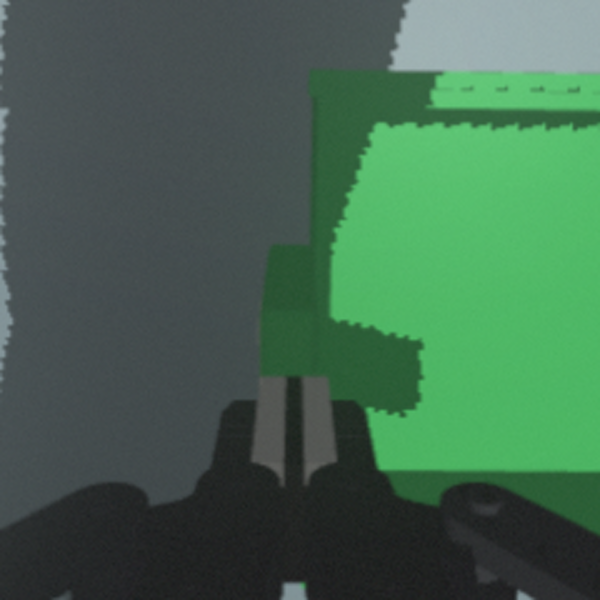

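Run:
```python
from h import *
i=bot.camera_info("wrist"); p,d=bot.grab_frame("wrist");W=cloud(i,d)
for r in (236,242,246,252,262): print(r,[(c,W[r,c].round(3).tolist()) for c in (298,308,317,326,340)])
p2,d2=bot.grab_frame("side");W2=cloud(bot.camera_info("side"),d2)
m=(np.hypot(W2[...,0]-.536,W2[...,1]+.271)<.035)&(W2[...,2]>.05)&(W2[...,2]<.2)
H=hsv(p2); B=m&(H[...,2]<70)&(H[...,1]<90); Q=W2[B]; print("finger zmin",np.sort(Q[:,2])[:6].round(3),len(Q)); G=m&(H[...,0]>45)&(H[...,0]<80)&(H[...,1]>120); print("green zmax",np.sort(W2[G][:,2])[-5:], )
print(bot.state()['finger_gap'],bot.state()['contact_force'])
```

```text
236 [(298, [0.557, -0.291, 0.001]), (308, [0.526, -0.273, 0.085]), (317, [0.527, -0.268, 0.085]), (326, [0.528, -0.264, 0.085]), (340, [0.563, -0.258, 0.004])]
242 [(298, [0.563, -0.293, 0.001]), (308, [0.524, -0.272, 0.096]), (317, [0.525, -0.268, 0.098]), (326, [0.526, -0.264, 0.097]), (340, [0.569, -0.259, 0.003])]
246 [(298, [0.566, -0.293, 0.002]), (308, [0.524, -0.272, 0.101]), (317, [0.525, -0.268, 0.102]), (326, [0.526, -0.264, 0.101]), (340, [0.572, -0.26, 0.003])]
252 [(298, [0.527, -0.278, 0.099]), (308, [0.524, -0.272, 0.108]), (317, [0.525, -0.268, 0.107]), (326, [0.526, -0.264, 0.108]), (340, [0.531, -0.258, 0.099])]
262 [(298, [0.527, -0.277, 0.11]), (308, [0.524, -0.272, 0.118]), (317, [0.525, -0.268, 0.117]), (326, [0.526, -0.264, 0.117]), (340, [0.531, -0.259, 0.11])]
finger zmin [0.093 0.093 0.093 0.096 0.099 0.099] 152
green zmax [0.08324423 0.08347955 0.08350006 0.08381156 0.08395977]
0.0030694723731472017 [ 0.10754373 -0.46034242  0.05519198]
```

Depth shows the finger ends at z ≈ 0.09, above the 0.085 tab top, while the reported TCP z is 0.061. The real finger end is therefore about 3 cm short of the reported one, and sideways they agree. I open, go 2.9 cm lower and close again.

>>> {"fn": "play_rows", "kwargs": {
  "plan": [
    {"turn": [0, 0, 0], "translation": [0, 0, 0], "hand": 0},
    {"turn": [0, 0, 0], "translation": [0, 0, 0], "hand": 0},
    {"turn": [0, 0, 0], "translation": [0, 0, 0], "hand": 0},
    {"turn": [0, 0, 0], "translation": [0, 0, 0], "hand": 0},
    {"turn": [0, 0, 0], "translation": [0, 0, 0], "hand": 0}
  ]
}}

```text
clock: 4.85
ee_pos: [0.5361, -0.271, 0.061]
eef_rot: [-3.142, 0.0, 1.347]
contact_force: [0.4, 0.9, -0.4]
finger_gap: 0.845
```

>>> {"fn": "play_rows", "kwargs": {
  "plan": [
    {"turn": [0, 0, 0], "translation": [0, 0, 0], "hand": 0},
    {"turn": [0, 0, 0], "translation": [0, 0, 1.0], "hand": 0},
    {"turn": [0, 0, 0], "translation": [0, 0, 1.0], "hand": 0},
    {"turn": [0, 0, 0], "translation": [0, 0, 0.8], "hand": 0},
    {"turn": [0, 0, 0], "translation": [0, 0, 0], "hand": 0}
  ]
}}

```text
clock: 5.35
ee_pos: [0.5345, -0.2701, 0.0307]
eef_rot: [-3.137, -0.001, 1.347]
contact_force: [-0.3, -0.0, -1.2]
finger_gap: 1.001
```

>>> {"fn": "play_rows", "kwargs": {
  "plan": [
    {"turn": [0, 0, 0], "translation": [0, 0, 0], "hand": 255},
    {"turn": [0, 0, 0], "translation": [0, 0, 0], "hand": 255},
    {"turn": [0, 0, 0], "translation": [0, 0, 0], "hand": 255},
    {"turn": [0, 0, 0], "translation": [0, 0, 0], "hand": 255},
    {"turn": [0, 0, 0], "translation": [0, 0, 0], "hand": 255}
  ]
}}

```text
clock: 5.85
ee_pos: [0.5363, -0.2713, 0.0334]
eef_rot: [3.141, 0.001, 1.347]
contact_force: [-0.2, -2.0, 0.4]
finger_gap: 0.144
```

>>> {"fn": "play_rows", "kwargs": {
  "plan": [
    {"turn": [0, 0, 0], "translation": [0, 0, 0], "hand": 255},
    {"turn": [0, 0, 0], "translation": [0, 0, 0], "hand": 255},
    {"turn": [0, 0, 0], "translation": [0, 0, 0], "hand": 255}
  ]
}}

```text
clock: 6.15
ee_pos: [0.5366, -0.2714, 0.0336]
eef_rot: [3.14, 0.001, 1.347]
contact_force: [0.8, -0.7, 2.9]
finger_gap: 0.124
```

Gripped: the gap of 0.124 is about 10.5 mm. Lift and rotate.

>>> {"fn": "play_rows", "kwargs": {
  "plan": [
    {"turn": [0, 0, 0], "translation": [0, 0, -0.5], "hand": 255},
    {"turn": [0, 0, 0], "translation": [0, 0, -1.0], "hand": 255},
    {"turn": [0, 0, 0], "translation": [0, 0, 0], "hand": 255},
    {"turn": [0, 0, -0.04], "translation": [0, 0, 0], "hand": 255},
    {"turn": [0, 0, -0.06], "translation": [0, 0, 0], "hand": 255}
  ]
}}

```text
clock: 6.65
ee_pos: [0.5358, -0.2708, 0.0478]
eef_rot: [-3.141, -0.0, 1.449]
contact_force: [-1.2, -0.4, -5.0]
finger_gap: 0.125
```

>>> {"fn": "play_rows", "kwargs": {
  "plan": [
    {"turn": [0, 0, -0.08], "translation": [0, 0, 0], "hand": 255},
    {"turn": [0, 0, -0.08], "translation": [0, 0, 0], "hand": 255},
    {"turn": [0, 0, -0.05], "translation": [0, 0, 0], "hand": 255},
    {"turn": [0, 0, -0.022], "translation": [0, 0, 0], "hand": 255},
    {"turn": [0, 0, 0], "translation": [0, 0, 0], "hand": 255}
  ]
}}

```text
clock: 7.15
ee_pos: [0.536, -0.2708, 0.0478]
eef_rot: [-3.141, -0.0, 1.679]
contact_force: [0.4, -0.6, -4.8]
finger_gap: 0.125
```

>>> {"fn": "play_rows", "kwargs": {
  "plan": [
    {"turn": [0, 0, 0], "translation": [1.2, 0.5, 0], "hand": 255},
    {"turn": [0, 0, 0], "translation": [2.2, 1.0, 0], "hand": 255},
    {"turn": [0, 0, 0], "translation": [2.6, 1.1, 0], "hand": 255},
    {"turn": [0, 0, 0], "translation": [2.6, 1.2, 0], "hand": 255},
    {"turn": [0, 0, 0], "translation": [2.6, 1.2, 0], "hand": 255}
  ]
}}

```text
clock: 7.65
ee_pos: [0.574, -0.1522, 0.048]
eef_rot: [3.142, -0.001, 1.679]
contact_force: [-0.3, -0.2, -3.8]
finger_gap: 0.129
```

>>> {"fn": "play_rows", "kwargs": {
  "plan": [
    {"turn": [0, 0, 0], "translation": [2.6, 1.2, 0], "hand": 255},
    {"turn": [0, 0, 0], "translation": [2.6, 1.2, 0], "hand": 255},
    {"turn": [0, 0, 0], "translation": [2.6, 1.2, 0], "hand": 255},
    {"turn": [0, 0, 0], "translation": [2.6, 1.1, 0], "hand": 255},
    {"turn": [0, 0, 0], "translation": [1.5, 0.6, 0], "hand": 255}
  ]
}}

```text
clock: 8.15
ee_pos: [0.6139, -0.0269, 0.048]
eef_rot: [3.141, -0.001, 1.681]
contact_force: [-0.2, -0.2, -4.3]
finger_gap: 0.125
```

>>> {"fn": "play_rows", "kwargs": {
  "plan": [
    {"turn": [0, 0, 0], "translation": [0, 0, 0], "hand": 255},
    {"turn": [0, 0, 0], "translation": [0, 0, 0], "hand": 255}
  ]
}}

```text
clock: 8.35
ee_pos: [0.6132, -0.0299, 0.0478]
eef_rot: [-3.141, 0.001, 1.68]
contact_force: [-0.3, 1.3, -4.2]
finger_gap: 0.126
```

Run:
```python
from h import *
print(bot.state()['ee_pos'],bot.state()['eef_rot'])
for n in ("scene","side"):
    p,d=bot.grab_frame(n);i=bot.camera_info(n);cv2.imwrite(f"pics/{n}2.png",p[:,:,::-1]);W=cloud(i,d);H=hsv(p)
    m=(H[...,0]>45)&(H[...,0]<80)&(H[...,1]>120)&(H[...,2]>40)&(W[...,0]>.45)&(W[...,0]<.72)&(W[...,1]>-.1)&(W[...,1]<.25)&(W[...,2]>.04)
    P=W[m]; h=np.percentile(P[:,2],[50,90,98]); R=P[(P[:,2]>.058)&(P[:,2]<.08)]; r=cv2.minAreaRect(np.float32(R[:,:2]*1000)); print(n,len(R),h.round(3),r,cv2.boxPoints(r).round().tolist())
a=cv2.resize(cv2.imread("pics/scene2.png")[150:290,250:410],None,fx=3,fy=3); b=cv2.resize(cv2.imread("pics/side2.png")[150:290,220:320],None,fx=3,fy=3)
cv2.imwrite("pics/c2.png",np.hstack([a,b]))
```

```text
[ 0.61316478 -0.02991478  0.04778297] [-3.14065863e+00  6.61637989e-04  1.67967443e+00]
scene 198 [0.068 0.072 0.074] ((606.0811767578125, 58.37453842163086), (138.43162536621094, 164.57467651367188), 6.663120269775391) [[528.0, 132.0], [547.0, -31.0], [684.0, -15.0], [665.0, 148.0]]
side 245 [0.064 0.069 0.096] ((602.3687133789062, 57.2567253112793), (139.68284606933594, 170.36141967773438), 5.446980953216553) [[525.0, 135.0], [541.0, -34.0], [680.0, -21.0], [664.0, 149.0]]
```

View pics/c2.png

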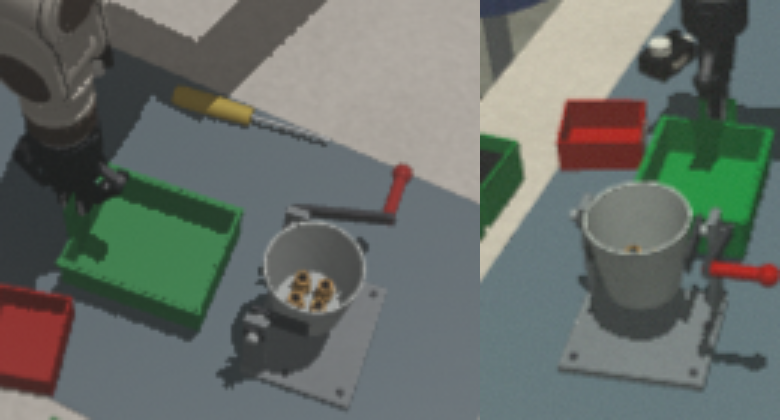

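The pictures show the bin held level and aligned with the stand, front edge about 6 cm short, red bin clear. I go in, set it down and slide the last bit.

>>> {"fn": "play_rows", "kwargs": {
  "plan": [
    {"turn": [0, 0, 0], "translation": [1.5, 0.6, 0], "hand": 255},
    {"turn": [0, 0, 0], "translation": [1.5, 0.5, 0], "hand": 255},
    {"turn": [0, 0, 0], "translation": [1.0, 0, 0], "hand": 255},
    {"turn": [0, 0, 0], "translation": [0, 0, 0.7], "hand": 255},
    {"turn": [0, 0, 0], "translation": [0, 0, 0.7], "hand": 255}
  ]
}}

```text
clock: 8.95
ee_pos: [0.6201, 0.0111, 0.0336]
eef_rot: [-3.142, 0.001, 1.68]
contact_force: [-1.0, 0.5, 0.0]
finger_gap: 0.125
```

>>> {"fn": "play_rows", "kwargs": {
  "plan": [
    {"turn": [0, 0, 0], "translation": [0.6, 0, 0], "hand": 255},
    {"turn": [0, 0, 0], "translation": [0.5, 0, 0], "hand": 255},
    {"turn": [0, 0, 0], "translation": [0.3, 0, 0], "hand": 255},
    {"turn": [0, 0, 0], "translation": [0.2, 0, 0], "hand": 255},
    {"turn": [0, 0, 0], "translation": [0, 0, 0], "hand": 255}
  ]
}}

```text
clock: 9.45
ee_pos: [0.6192, 0.0249, 0.0345]
eef_rot: [3.141, 0.004, 1.679]
contact_force: [0.8, -6.2, -1.6]
finger_gap: 0.126
```

>>> {"fn": "play_rows", "kwargs": {
  "plan": [
    {"turn": [0, 0, 0], "translation": [0, 0, 0], "hand": 255},
    {"turn": [0, 0, 0], "translation": [0, 0, 0], "hand": 255}
  ]
}}

```text
clock: 9.65
ee_pos: [0.619, 0.0248, 0.0344]
eef_rot: [3.141, 0.003, 1.678]
contact_force: [0.6, -6.2, -2.1]
finger_gap: 0.131
```

Contact force of about 6 N, so the bin is against the uprights. Release, lift, and go over the lever pin.

>>> {"fn": "play_rows", "kwargs": {
  "plan": [
    {"turn": [0, 0, 0], "translation": [0, 0, 0], "hand": 0},
    {"turn": [0, 0, 0], "translation": [0, 0, 0], "hand": 0},
    {"turn": [0, 0, 0], "translation": [0, 0, 0], "hand": 0},
    {"turn": [0, 0, 0], "translation": [0, 0, 0], "hand": 0},
    {"turn": [0, 0, 0], "translation": [0, 0, 0], "hand": 0}
  ]
}}

```text
clock: 10.15
ee_pos: [0.6185, 0.027, 0.0342]
eef_rot: [3.141, -0.0, 1.679]
contact_force: [0.5, -0.6, 0.7]
finger_gap: 0.963
```

>>> {"fn": "play_rows", "kwargs": {
  "plan": [
    {"turn": [0, 0, 0], "translation": [0, 0, -3], "hand": 0},
    {"turn": [0, 0, 0], "translation": [0, 0, -4.7], "hand": 0},
    {"turn": [0, 0, 0], "translation": [0, 0, -4.7], "hand": 0},
    {"turn": [0, 0, 0], "translation": [0, 0, -4.7], "hand": 0},
    {"turn": [0, 0, 0], "translation": [0, 0, -4.7], "hand": 0}
  ]
}}

```text
clock: 10.65
ee_pos: [0.6181, 0.0269, 0.2541]
eef_rot: [3.141, -0.0, 1.679]
contact_force: [1.7, 0.7, -1.0]
finger_gap: 1.004
```

>>> {"fn": "play_rows", "kwargs": {
  "plan": [
    {"turn": [0, 0, 0], "translation": [4, -1.4, 0], "hand": 0},
    {"turn": [0, 0, 0], "translation": [4, -1.4, 0], "hand": 0},
    {"turn": [0, 0, 0], "translation": [4, -1.4, 0], "hand": 0},
    {"turn": [0, 0, 0], "translation": [4, -1.4, 0], "hand": 0},
    {"turn": [0, 0, 0], "translation": [4, -1.4, 0], "hand": 0}
  ]
}}

```text
clock: 11.15
ee_pos: [0.5263, 0.2194, 0.2522]
eef_rot: [3.141, -0.0, 1.679]
contact_force: [0.9, 0.0, 1.1]
finger_gap: 1.001
```

>>> {"fn": "play_rows", "kwargs": {
  "plan": [
    {"turn": [0, 0, 0], "translation": [4, -1.4, 0], "hand": 0},
    {"turn": [0, 0, 0], "translation": [2, -0.7, 0], "hand": 0},
    {"turn": [0, 0, 0], "translation": [0, 0, 0], "hand": 0},
    {"turn": [0, 0, 0], "translation": [0, 0, 0], "hand": 0}
  ]
}}

```text
clock: 11.55
ee_pos: [0.4997, 0.2756, 0.252]
eef_rot: [3.141, 0.0, 1.68]
contact_force: [-0.2, -0.4, 0.3]
finger_gap: 1.005
```

Run:
```python
from h import *
s=bot.state();print(s['ee_pos'].round(4),s['eef_rot'].round(3),s['finger_gap'])
i=bot.camera_info("wrist");p,d=bot.grab_frame("wrist");cv2.imwrite("pics/w3.png",p[:,:,::-1]);W=cloud(i,d);H=hsv(p)
m=(H[...,1]>110)&((H[...,0]<7)|(H[...,0]>172))&(H[...,2]>40)&(W[...,2]>.10)&(W[...,2]<.2)&(W[...,1]>.2)
P=W[m]; 
if len(P)>20:
    r=cv2.minAreaRect(np.float32(P[:,:2]*1000)); print("red",len(P),r,cv2.boxPoints(r).round().tolist(),np.percentile(P[:,2],[5,50,95]).round(3))
    for lo,hi in ((.45,.47),(.47,.48),(.48,.49),(.49,.5),(.5,.52)):
        q=P[(P[:,0]>lo)&(P[:,0]<hi)]; 
        if len(q): print(lo,len(q),q[:,1].min().round(4),q[:,1].max().round(4),q[:,2].max().round(4))
for n in ("scene","side"):
    p,d=bot.grab_frame(n);i=bot.camera_info(n);cv2.imwrite(f"pics/{n}3.png",p[:,:,::-1]);W=cloud(i,d);H=hsv(p)
    m=(H[...,0]>45)&(H[...,0]<80)&(H[...,1]>120)&(H[...,2]>40)&(W[...,0]>.45)&(W[...,0]<.72)&(W[...,1]>-.1)&(W[...,1]<.25)
    P=W[m]; R=P[(P[:,2]>.046)&(P[:,2]<.064)]; r=cv2.minAreaRect(np.float32(R[:,:2]*1000)); print(n,len(R),r,cv2.boxPoints(r).round().tolist())
```

```text
[0.4997 0.2756 0.252 ] [3.141 0.    1.68 ] 1.0054919572087153
red 1120 ((477.96673583984375, 287.6116027832031), (62.64272689819336, 18.688371658325195), 7.243732452392578) [[446.0, 293.0], [448.0, 274.0], [510.0, 282.0], [508.0, 301.0]] [0.16  0.163 0.167]
0.45 447 0.2752 0.2944 0.1681
0.47 163 0.2807 0.2931 0.1646
0.48 156 0.2817 0.2945 0.1648
0.49 160 0.2823 0.2958 0.1644
0.5 132 0.2841 0.2961 0.1645
scene 130 ((612.23876953125, 108.36215209960938), (135.89654541015625, 156.72930908203125), 5.939544677734375) [[537.0, 179.0], [553.0, 23.0], [688.0, 37.0], [672.0, 193.0]]
side 156 ((607.1962280273438, 113.91521453857422), (138.16371154785156, 169.2622528076172), 6.672277450561523) [[529.0, 190.0], [548.0, 22.0], [686.0, 38.0], [666.0, 206.0]]
```

View pics/w3.png

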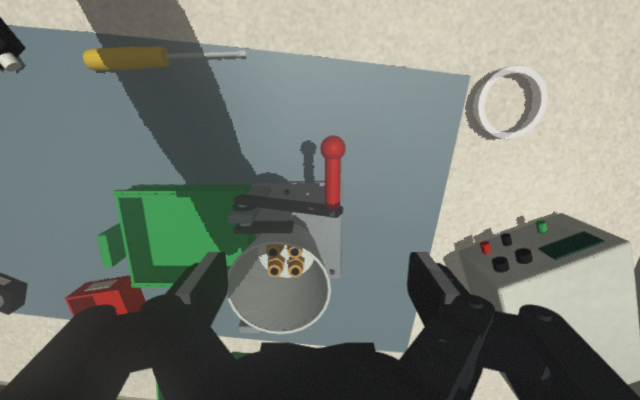

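The wrist view shows the lever ball at (333,147), the pin down to (333,205), four connectors in the pot around (285,262), and the bin flush with the uprights. The pin axis is at about (0.490, 0.288, 0.157). I grip it and compute the arc.

>>> {"fn": "play_rows", "kwargs": {
  "plan": [
    {"turn": [0, 0, 0], "translation": [1.4, -0.8, 2], "hand": 0},
    {"turn": [0, 0, 0], "translation": [0, 0, 3.5], "hand": 0},
    {"turn": [0, 0, 0], "translation": [0, 0, 3.5], "hand": 0},
    {"turn": [0, 0, 0], "translation": [0, 0, 3.4], "hand": 0},
    {"turn": [0, 0, 0], "translation": [0, 0, 2.0], "hand": 0}
  ]
}}

```text
clock: 12.2
ee_pos: [0.4896, 0.2862, 0.105]
eef_rot: [-3.138, 0.002, 1.677]
contact_force: [-1.0, -0.1, -0.4]
finger_gap: 1.001
```

>>> {"fn": "play_rows", "kwargs": {
  "plan": [
    {"turn": [0, 0, 0], "translation": [0, 0, 0], "hand": 0},
    {"turn": [0, 0, 0], "translation": [0, 0, 0], "hand": 255},
    {"turn": [0, 0, 0], "translation": [0, 0, 0], "hand": 255},
    {"turn": [0, 0, 0], "translation": [0, 0, 0], "hand": 255},
    {"turn": [0, 0, 0], "translation": [0, 0, 0], "hand": 255}
  ]
}}

```text
clock: 12.7
ee_pos: [0.4913, 0.2888, 0.1094]
eef_rot: [3.139, -0.001, 1.679]
contact_force: [-0.2, -1.0, -0.6]
finger_gap: 0.333
```

>>> {"fn": "play_rows", "kwargs": {
  "plan": [
    {"turn": [0, 0, 0], "translation": [0, 0, 0], "hand": 255},
    {"turn": [0, 0, 0], "translation": [0, 0, 0], "hand": 255},
    {"turn": [0, 0, 0], "translation": [0, 0, 0], "hand": 255}
  ]
}}

```text
clock: 13.0
ee_pos: [0.491, 0.2883, 0.109]
eef_rot: [3.14, 0.0, 1.679]
contact_force: [-0.7, -1.9, 5.8]
finger_gap: 0.142
```

```bash
python3 -c "
import numpy as np
t=np.radians(np.linspace(24.2,155.8,21));d=np.c_[np.diff(10*np.cos(t)),-np.diff(10*np.sin(t))];print(d.round(2).tolist())"
```

```text
[[-0.53, -1.02], [-0.64, -0.95], [-0.75, -0.87], [-0.84, -0.78], [-0.93, -0.68], [-1.0, -0.57], [-1.06, -0.45], [-1.1, -0.33], [-1.13, -0.2], [-1.15, -0.07], [-1.15, 0.07], [-1.13, 0.2], [-1.1, 0.33], [-1.06, 0.45], [-1.0, 0.57], [-0.93, 0.68], [-0.84, 0.78], [-0.75, 0.87], [-0.64, 0.95], [-0.53, 1.02]]
```

The pin is gripped: the gap of 0.142 fits 14 mm, with the same offset as on the tab. Tip it.

>>> {"fn": "play_rows", "kwargs": {
  "plan": [
    {"turn": [0, 0, 0], "translation": [-0.53, 0, -1.02], "hand": 255},
    {"turn": [0, 0, 0], "translation": [-0.64, 0, -0.95], "hand": 255},
    {"turn": [0, 0, 0], "translation": [-0.75, 0, -0.87], "hand": 255},
    {"turn": [0, 0, 0], "translation": [-0.84, 0, -0.78], "hand": 255},
    {"turn": [0, 0, 0], "translation": [-0.93, 0, -0.68], "hand": 255}
  ]
}}

```text
clock: 13.5
ee_pos: [0.4947, 0.2564, 0.1522]
eef_rot: [3.14, -0.01, 1.682]
contact_force: [0.3, 9.3, -1.0]
finger_gap: 0.137
```

>>> {"fn": "play_rows", "kwargs": {
  "plan": [
    {"turn": [0, 0, 0], "translation": [-1.0, 0, -0.57], "hand": 255},
    {"turn": [0, 0, 0], "translation": [-1.06, 0, -0.45], "hand": 255},
    {"turn": [0, 0, 0], "translation": [-1.1, 0, -0.33], "hand": 255},
    {"turn": [0, 0, 0], "translation": [-1.13, 0, -0.2], "hand": 255},
    {"turn": [0, 0, 0], "translation": [-1.15, 0, -0.07], "hand": 255}
  ]
}}

```text
clock: 14.0
ee_pos: [0.5013, 0.2033, 0.1722]
eef_rot: [3.135, -0.012, 1.683]
contact_force: [-3.9, 10.1, 15.5]
finger_gap: 0.135
```

>>> {"fn": "play_rows", "kwargs": {
  "plan": [
    {"turn": [0, 0, 0], "translation": [-1.15, 0, 0.0], "hand": 255},
    {"turn": [0, 0, 0], "translation": [-1.13, 0, 0.1], "hand": 255},
    {"turn": [0, 0, 0], "translation": [-1.1, 0, 0.33], "hand": 255},
    {"turn": [0, 0, 0], "translation": [-1.06, 0, 0.45], "hand": 255},
    {"turn": [0, 0, 0], "translation": [-1.0, 0, 0.57], "hand": 255}
  ]
}}

```text
clock: 14.5
ee_pos: [0.5082, 0.1459, 0.1553]
eef_rot: [3.135, -0.005, 1.681]
contact_force: [0.8, 3.5, 6.5]
finger_gap: 0.137
```

>>> {"fn": "play_rows", "kwargs": {
  "plan": [
    {"turn": [0, 0, 0], "translation": [-0.93, 0, 0.68], "hand": 255},
    {"turn": [0, 0, 0], "translation": [-0.84, 0, 0.78], "hand": 255},
    {"turn": [0, 0, 0], "translation": [-0.75, 0, 0.87], "hand": 255},
    {"turn": [0, 0, 0], "translation": [-0.64, 0, 0.95], "hand": 255},
    {"turn": [0, 0, 0], "translation": [-0.53, 0, 1.02], "hand": 255}
  ]
}}

```text
clock: 15.0
ee_pos: [0.5126, 0.1084, 0.1111]
eef_rot: [3.136, -0.004, 1.68]
contact_force: [3.5, 6.2, 1.4]
finger_gap: 0.136
```

>>> {"fn": "play_rows", "kwargs": {
  "plan": [
    {"turn": [0, 0, 0], "translation": [0, 0, 0.2], "hand": 255},
    {"turn": [0, 0, 0], "translation": [0, 0, 0], "hand": 255},
    {"turn": [0, 0, 0], "translation": [0, 0, 0], "hand": 255},
    {"turn": [0, 0, 0], "translation": [0, 0, 0], "hand": 255},
    {"turn": [0, 0, 0], "translation": [0, 0, 0], "hand": 255}
  ]
}}

```text
clock: 15.5
ee_pos: [0.5126, 0.1071, 0.1083]
eef_rot: [3.137, -0.0, 1.679]
contact_force: [5.6, 1.3, 0.2]
finger_gap: 0.14
```

Run:
```python
from h import *
p,d=bot.grab_frame("scene");q,_=bot.grab_frame("side")
a=cv2.resize(p[150:290,260:410],None,fx=3,fy=3,interpolation=cv2.INTER_CUBIC); b=cv2.resize(q[150:290,220:330],None,fx=3,fy=3,interpolation=cv2.INTER_CUBIC)
cv2.imwrite("pics/c4.png",np.hstack([a,b])[:,:,::-1])
```

```text
(no output)
```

View pics/c4.png

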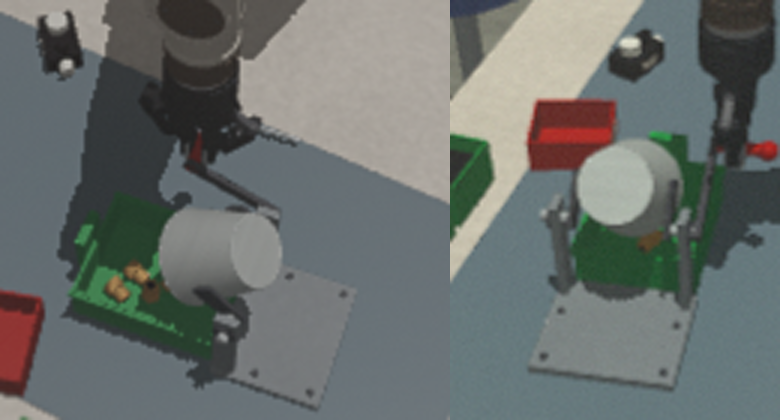

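The pot is fully tipped and the brass connectors lie in the bin near crop (130,280). I hold a moment, then swing back along the reversed arc.

>>> {"fn": "play_rows", "kwargs": {
  "plan": [
    {"turn": [0, 0, 0], "translation": [-0.1, 0, 0.2], "hand": 255},
    {"turn": [0, 0, 0], "translation": [0, 0, 0], "hand": 255},
    {"turn": [0, 0, 0], "translation": [0, 0, 0], "hand": 255},
    {"turn": [0, 0, 0], "translation": [0, 0, 0], "hand": 255},
    {"turn": [0, 0, 0], "translation": [0.1, 0, -0.2], "hand": 255}
  ]
}}

```text
clock: 16.1
ee_pos: [0.5126, 0.1074, 0.1089]
eef_rot: [3.136, -0.001, 1.679]
contact_force: [7.5, 0.2, -1.7]
finger_gap: 0.136
```

>>> {"fn": "play_rows", "kwargs": {
  "plan": [
    {"turn": [0, 0, 0], "translation": [0.53, 0, -1.02], "hand": 255},
    {"turn": [0, 0, 0], "translation": [0.64, 0, -0.95], "hand": 255},
    {"turn": [0, 0, 0], "translation": [0.75, 0, -0.87], "hand": 255},
    {"turn": [0, 0, 0], "translation": [0.84, 0, -0.78], "hand": 255},
    {"turn": [0, 0, 0], "translation": [0.93, 0, -0.68], "hand": 255}
  ]
}}

```text
clock: 16.6
ee_pos: [0.5087, 0.1393, 0.1515]
eef_rot: [3.137, 0.01, 1.676]
contact_force: [6.9, -10.0, 2.7]
finger_gap: 0.139
```

>>> {"fn": "play_rows", "kwargs": {
  "plan": [
    {"turn": [0, 0, 0], "translation": [1.0, 0, -0.57], "hand": 255},
    {"turn": [0, 0, 0], "translation": [1.06, 0, -0.45], "hand": 255},
    {"turn": [0, 0, 0], "translation": [1.1, 0, -0.33], "hand": 255},
    {"turn": [0, 0, 0], "translation": [1.13, 0, -0.2], "hand": 255},
    {"turn": [0, 0, 0], "translation": [1.15, 0, -0.07], "hand": 255}
  ]
}}

```text
clock: 17.1
ee_pos: [0.5023, 0.195, 0.1699]
eef_rot: [3.136, 0.005, 1.677]
contact_force: [0.5, -6.9, 14.3]
finger_gap: 0.136
```

>>> {"fn": "play_rows", "kwargs": {
  "plan": [
    {"turn": [0, 0, 0], "translation": [1.15, 0, 0.07], "hand": 255},
    {"turn": [0, 0, 0], "translation": [1.13, 0, 0.2], "hand": 255},
    {"turn": [0, 0, 0], "translation": [1.1, 0, 0.33], "hand": 255},
    {"turn": [0, 0, 0], "translation": [1.06, 0, 0.45], "hand": 255},
    {"turn": [0, 0, 0], "translation": [1.0, 0, 0.57], "hand": 255}
  ]
}}

```text
clock: 17.6
ee_pos: [0.4956, 0.2499, 0.1512]
eef_rot: [3.139, 0.005, 1.678]
contact_force: [6.7, -8.0, -7.1]
finger_gap: 0.136
```

>>> {"fn": "play_rows", "kwargs": {
  "plan": [
    {"turn": [0, 0, 0], "translation": [0.93, 0, 0.68], "hand": 255},
    {"turn": [0, 0, 0], "translation": [0.84, 0, 0.78], "hand": 255},
    {"turn": [0, 0, 0], "translation": [0.75, 0, 0.87], "hand": 255},
    {"turn": [0, 0, 0], "translation": [0.64, 0, 0.95], "hand": 255},
    {"turn": [0, 0, 0], "translation": [0.53, 0, 1.02], "hand": 255}
  ]
}}

```text
clock: 18.1
ee_pos: [0.4911, 0.287, 0.1073]
eef_rot: [3.14, 0.004, 1.678]
contact_force: [4.2, -6.2, -0.4]
finger_gap: 0.139
```

>>> {"fn": "play_rows", "kwargs": {
  "plan": [
    {"turn": [0, 0, 0], "translation": [0.2, 0, 0.2], "hand": 255},
    {"turn": [0, 0, 0], "translation": [0, 0, 0.2], "hand": 255},
    {"turn": [0, 0, 0], "translation": [0, 0, 0], "hand": 255},
    {"turn": [0, 0, 0], "translation": [0, 0, 0], "hand": 255}
  ]
}}

```text
clock: 18.5
ee_pos: [0.4909, 0.2881, 0.1041]
eef_rot: [3.14, 0.004, 1.677]
contact_force: [1.5, -6.9, 7.5]
finger_gap: 0.142
```

>>> {"fn": "play_rows", "kwargs": {
  "plan": [
    {"turn": [0, 0, 0], "translation": [0.1, 0, 0.3], "hand": 255},
    {"turn": [0, 0, 0], "translation": [0, 0, 0.2], "hand": 255},
    {"turn": [0, 0, 0], "translation": [0, 0, 0], "hand": 255}
  ]
}}

```text
clock: 18.8
ee_pos: [0.4911, 0.2883, 0.1038]
eef_rot: [3.137, 0.004, 1.677]
contact_force: [-4.4, -13.1, 29.2]
finger_gap: 0.139
```

>>> {"fn": "play_rows", "kwargs": {
  "plan": [
    {"turn": [0, 0, 0], "translation": [0, 0, 0], "hand": 0},
    {"turn": [0, 0, 0], "translation": [0, 0, 0], "hand": 0},
    {"turn": [0, 0, 0], "translation": [0, 0, 0], "hand": 0},
    {"turn": [0, 0, 0], "translation": [0, 0, 0], "hand": 0},
    {"turn": [0, 0, 0], "translation": [0, 0, 0], "hand": 0}
  ]
}}

```text
clock: 19.3
ee_pos: [0.4895, 0.2914, 0.0977]
eef_rot: [-3.14, 0.001, 1.679]
contact_force: [-0.6, -0.2, -0.2]
finger_gap: 0.966
```

>>> {"fn": "play_rows", "kwargs": {
  "plan": [
    {"turn": [0, 0, 0], "translation": [0, 0, -3], "hand": 0},
    {"turn": [0, 0, 0], "translation": [0, 0, -4], "hand": 0},
    {"turn": [0, 0, 0], "translation": [0, 0, -4], "hand": 0},
    {"turn": [0, 0, 0], "translation": [0, 0, -4], "hand": 0},
    {"turn": [0, 0, 0], "translation": [0, 0, 0], "hand": 0}
  ]
}}

```text
clock: 19.8
ee_pos: [0.4928, 0.2932, 0.2551]
eef_rot: [3.131, -0.005, 1.679]
contact_force: [0.0, -0.5, 0.7]
finger_gap: 1.0
```

Run:
```python
from h import *
s=bot.state();print(s['ee_pos'].round(4),s['finger_gap'])
i=bot.camera_info("wrist");w,d=bot.grab_frame("wrist");W=cloud(i,d);H=hsv(w)
m=(H[...,1]>110)&((H[...,0]<7)|(H[...,0]>172))&(H[...,2]>40)&(W[...,2]>.10)&(W[...,2]<.25)&(W[...,1]>.1)
P=W[m]; print("red pin",len(P),P.min(0).round(3),P.max(0).round(3))
for lo,hi in ((.48,.49),(.49,.5)):
    q=P[(P[:,0]>lo)&(P[:,0]<hi)]; print(q[:,1].min().round(4),q[:,1].max().round(4),q[:,2].max().round(4))
p,d=bot.grab_frame("scene");q,d2=bot.grab_frame("side")
for n,im,dd in (("scene",p,d),("side",q,d2)):
    W=cloud(bot.camera_info(n),dd);H=hsv(im)
    m=(H[...,0]>45)&(H[...,0]<80)&(H[...,1]>120)&(H[...,2]>40)&(W[...,0]>.45)&(W[...,0]<.72)&(W[...,1]>-.1)&(W[...,1]<.25)
    R=W[m];R=R[(R[:,2]>.046)&(R[:,2]<.064)]; print(n,cv2.minAreaRect(np.float32(R[:,:2]*1000)))
    m=(H[...,0]<=28)&(H[...,0]>8)&(H[...,1]>80)&(W[...,0]>.5)&(W[...,0]<.72)&(W[...,1]>-.05)&(W[...,1]<.35); B=W[m]; print(" brass",m.sum(),B.min(0).round(3),B.max(0).round(3), "in pot:",(B[:,1]>.2).sum())
a=cv2.resize(p[150:290,260:410],None,fx=3.2,fy=3.2,interpolation=cv2.INTER_CUBIC); b=cv2.resize(q[150:290,220:320],None,fx=3.2,fy=3.2,interpolation=cv2.INTER_CUBIC)
cv2.imwrite("pics/c5.png",np.hstack([a,b])[:,:,::-1]); cv2.imwrite("pics/w5.png",w[:,:,::-1])
```

```text
[0.4928 0.2932 0.2551] 0.9996876007317933
red pin 1093 [0.446 0.275 0.157] [0.509 0.297 0.168]
0.2813 0.2956 0.1647
0.2831 0.2963 0.164
scene ((611.323974609375, 105.47154235839844), (137.8397674560547, 151.57174682617188), 9.94842529296875)
 brass 149 [0.598 0.061 0.005] [0.653 0.139 0.034] in pot: 0
side ((608.2907104492188, 114.63919830322266), (140.2380828857422, 170.8242950439453), 5.878298759460449)
 brass 26 [0.532 0.012 0.01 ] [0.708 0.248 0.161] in pot: 6
```

View pics/c5.png

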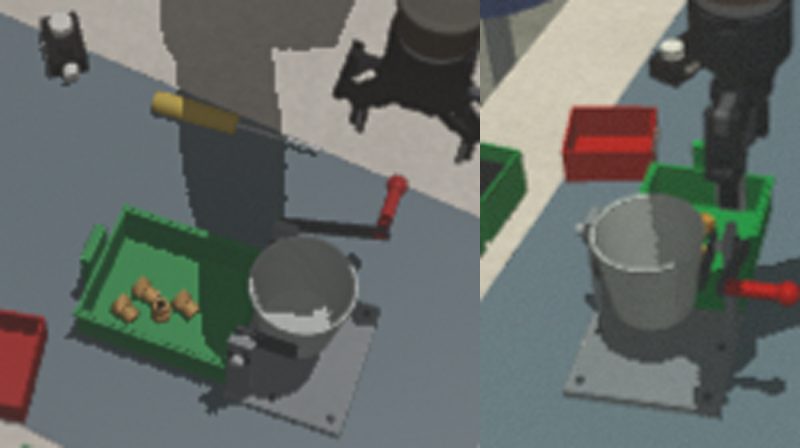

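Four brass connectors lie in the bin at crop (125,308), (145,290), (162,308) and (186,303). The pot is empty, and its lever is back at the start height. Hand in.

>>> {"fn": "play_rows", "kwargs": {
  "plan": [
    {"turn": [0, 0, 0], "translation": [0, 0, 0], "hand": 0},
    {"turn": [0, 0, 0], "translation": [0, 0, 0], "hand": 0}
  ]
}}

```text
clock: 20.15
ee_pos: [0.4893, 0.291, 0.2468]
eef_rot: [-3.138, 0.001, 1.679]
contact_force: [0.3, 0.2, -0.3]
finger_gap: 1.003
```

```bash
python3 -c "
from station import bot
print(bot.hand_in(), bot.state()['clock'])"
```

```text
the job is handed in; nothing more can be done
the job is handed in; nothing more can be done
```

The job is done and handed in at about 20 s on the clock. I carried the green bin by its tab to the stand's uprights, tipped the pot fully by its lever until the connectors fell, then swung it back upright.

**Last checks:**
- **Connectors:** the scene picture shows all four in the bin and none in the pot. The side camera's colour count had 6 stray brass-coloured pixels in the pot area. I put these down to the pot's edge, since that picture shows nothing in the part of the pot it can see.
- **Pot:** the lever pin is back within about 1 mm of its starting place and was pressed against the stop at 29 N.
- **Bin:** its rim is at its normal height, so I took it as flat. The scene camera's fit of the rim gave 10° of turn against 6° from the side camera. The pot and its shadow hide part of the rim there, so I trusted the side view.
- **Other loose things:** those visible in the last pictures (red bin, one valve block, screwdriver) look unmoved. I did not measure them or check the others again.

**What went wrong:** the first grasp of the tab closed on nothing. The real finger ends sit about 3 cm short of the reported TCP. I measured that from the depth images, allowed for it, and the later grasps held.

The highest force I saw was about 30 N at the wrist. I viewed 11 pictures.

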